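# Bed the pressing plate and hold the blank over the gluing jig

### The arm

A 6-joint arm with a two-finger parallel gripper is mounted at the origin on a cart in front of the work surface, level with it; the furniture and walls round the work are solid. World frame = base frame: x ahead of the robot, y to its left, z up, the work surface at z = 0. Lengths are in m, angles in rad, forces in N, time in s.
With the tool pointing down it reaches from about 0.35 to 0.975 m from the base axis. Payload 4.9 kg.
Tool frame: the origin (TCP) lies where the fingers leave the gripper's body, on its centre line; the fingertips stand 73 mm ahead of it and the grasp point (between the pads) lies 54 mm ahead of it; z points along the fingers, y is the direction in which the jaws open and shut (so a half turn about z gives the same grasp; the last joint's range is limited). The gripper opens to 85 mm and grips with 20 to 120 N. Pads are 22 mm wide; open, the fingers measure 114 mm over their backs; the gripper's body (76 mm by 85 mm) begins 54 mm behind the grasp point. The pads swing forward as they close: fully open they stand 13 mm farther back than shut.
Start: joints at [1.169, 0.053, 1.613, -0, 1.476, -0.119], TCP at [0.174, 0.6, 0.304] pointing down, gripper open.
Joint ranges: [-3.01, 3.01], [-1.01, 2.22], [0.06, 2.58], [-1.02, 4.17], [0.09, 2.62], [-3.14, 3.14]. Speed limits (rad/s): [2.57, 2.57, 3.14, 3.14, 3.14, 3.14].

### API

Orientations are given as a rotation vector (axis times angle).
In Python, from station import monitor, vision, workorder gives the robot as it stands.
- The arm moves only by the tool arm_command, never from a script. Its argument "rows" is text: rows parted by semicolons, each of 6 numbers parted by spaces: the shift along the world's x, y, z in mm, then the turn, a rotation vector about the world's x, y, z in degrees. In form: tx ty tz wx wy wz; .... A call has 1 to 12 rows; each row is the pose to reach, as a shift and turn from the pose measured when the call began; what a row does not reach only later rows make up. A row lasts 1/8 s, in which the tool goes at most 62.5 mm and 10.7 degrees, less where a joint would pass 70% of its speed; a pose out of reach is approached as far as the arm can. A call with a gripper value outside its range is refused whole. "jaw" is the opening, from 0 (shut) to 1 (fully open), set as the call begins (left out, the last holds). The fingers move at their own pace and stop on an object; "squeeze" is the grip in N (left out, the last holds). Time passes only in rows, so rows that repeat a pose let the fingers close. It gives the time, the measured TCP pose, the force and the opening at its end, in the units of the state.
- monitor.get_obs(): the state, without advancing time (a new reading comes with each control period).
- vision.get_image(name): name is "scene" or "top"; returns a dict with "frame" (420x560x3 uint8, red, green, blue), "vfov" (degrees; the focal length in pixels is half the picture's height over the tangent of half this angle, whatever the lens; pixels are square), "cx", "cy" (the principal point, pixels), "distortion" ([k1, k2, p1, p2, k3] as OpenCV has them; the pictures are not rectified), "R" (3x3) and "t" (3): a world point X has camera coordinates R X + t. Camera axes: x right, y down, z forward; pixel columns grow to the right and rows downward; lengths in m; the calibration is good to about 2 mm. A picture is of the moment at which its call begins. There is no depth.
- workorder.finish_job(): hands the job in, once; it reports no verdict.
The state is a dict: "t": time; "q": joint angles; "dq": joint speeds; "effort": joint torques, N m; "tool_pos": TCP position; "tool_rot": TCP orientation; "contact_force": force on the tool from outside, world axes, zero at the start; "wrist_torque": the same for the moment, N m; "opening": finger opening in m.
Only numpy, scipy, OpenCV 4.12 (cv2) and the standard library are available. Lean on these libraries where they do the work, as an engineer would, in place of code of your own. Each camera call takes 0.05 s, during which the arm holds its last target. There are 200 camera calls.

### The job

Get the gluing jig ready: first press the raised end of the loose metal plate down until the plate lies flat and level on the jig's plywood base. Then pick up the long carving blank (the taller and longer of the two wooden blocks lying to the right of the vice), lift it higher than the top of the vice, carry it over to the jig and finish holding it still, level and lengthwise over the middle of the plate, about 1 cm above it, so that its fit can be checked before gluing; the program ends while the gripper is still holding it there. Never let the blank touch the plate, the jig or the vice, and leave the shorter block, the burr block and the abrasive roll where they are.

Things in the scene. Friction and masses are not known exactly. Their poses are not given: they have to be found in the camera images.
- jig: gluing jig fixed to the worktop: plywood base 176 (x) x 104 (y) x 12 mm, origin at the centre of its underside, x along its length, z up; its yaw varies. Six steel posts, 8 mm thick, reach 52 mm above the worktop, at (+-45, +-39.5) and (+-71.5, 0) mm in the jig's frame; they surround the plate with 2.5 mm play
- plate_center (a point): loose aluminium plate 130 (x) x 66 (y) x 8 mm between the jig's posts; the point is its centre, half-way through the thickness; x along its length, z its thickness. At the start its -x end (nearer the robot) is propped up about 14 mm by the pin, its +x end rests on the base. Flat, the point is 16 mm and the plate's top 20 mm above the worktop. Press on top, 45 mm from the centre towards -x
- lift_pin (a joint): lift-out pin under the plate, at (-45, 0) mm in the jig's frame: 0 = raised 12 mm above the base, 0.012 m = fully home, flush with the base. Held by friction: moves under about 5 N, slowly (damped, 60 N per m/s more), stays where it is left, stops solidly when home
- blank_center (a point): carving blank: wooden block 45 (x) x 110 (y) x 38 mm (z), about 0.12 kg, lying on the worktop right of the vice; the point is its centre, 19 mm above its underside; y runs along its length, which lies roughly ahead of the robot. Grasp it across the 45 mm width. Over the jig its y must lie along the jig's x axis, either way round
- short_block: bystander: shorter, lower wooden block 50 (x) x 75 (y) x 28 mm, loose, beside the blank (the two may have changed places); origin at the centre of its underside; not to be moved
- burr_block: bystander: wooden block 50 (x) x 130 (y) mm with small burrs standing in it, 66 mm tall overall, loose, behind the vice; origin at the centre of its underside; not to be moved
- roll: bystander: roll of abrasive cloth, upright, 52 mm diameter, 49 mm tall, loose, left of the jig; origin at the centre of its underside; not to be moved
- bench_vice: bench vice fixed between the blocks and the jig: 133 mm tall, about 165 (x) x 120 (y) mm over all; origin under its body on the worktop, x away from the robot; it reaches from x -90 to +75 and y -65 to +60 mm from the origin. To be passed over
Things that resemble listed ones, but are neither listed nor needed, are in the scene too. Leave any turquoise look-alike of the part that bears blank_center alone.

How it is judged:
By the outcome, as a careful person would: the job done as asked, in the order asked, and still so for the second after the job is handed in, while the arm keeps its last pose, push and grip.
It also fails if it takes over 56 s, if anything falls off the work surface, if the arm or the gripper's body presses on something with over 40 N, if the wrist force passes 120 N, or if a joint passes its speed limit or range.

## Working session

There is one attempt and no reset: what is moved stays moved. The work goes in short steps, Python scripts to look and compute and a tool call to move; the robot and the scene stay as the last step left them, time stands still between calls to the robot, and variables do not carry over. Pictures are saved under pics/ and viewed, about 8 in all and at most 12, crops included, and the job is handed in when it is done.

Besides the shell and the picture viewer there is one more tool, called by a JSON object that holds its "method" and its "body", one argument or row to a line. arm_command: Moves the arm, as the interface text tells. Its arguments: {"type":"object","properties":{"rows":{"type":"string"},"jaw":{"type":"number"},"squeeze":{"type":"number"}},"required":["rows"]}

```bash
mkdir -p pics; ls; cat > h.py <<'E'
import numpy as np, cv2
from station import monitor, vision, workorder
def K(d):
    h,w=d["frame"].shape[:2]; f=h/2/np.tan(np.radians(d["vfov"])/2)
    return np.array([[f,0,d["cx"]],[0,f,d["cy"]],[0,0,1.]])
def ray(d,p,z):
    "pixels (N,2) -> world points on plane z"
    u=cv2.undistortPoints(np.array(p,float).reshape(-1,1,2),K(d),np.array(d["distortion"],float))[:,0]
    R=np.array(d["R"]);t=np.array(d["t"]);c=-R.T@t
    v=np.c_[u,np.ones(len(u))]@R
    return c+v*((z-c[2])/v[:,2])[:,None]
def proj(d,X):
    R=np.array(d["R"]);t=np.array(d["t"],float)
    return cv2.projectPoints(np.array(X,float).reshape(-1,1,3),cv2.Rodrigues(R)[0],t,K(d),np.array(d["distortion"],float))[0][:,0]
def save(d,n): cv2.imwrite("pics/"+n,d["frame"][:,:,::-1])
E
python3 - <<'E'
from h import *
o=monitor.get_obs(); print({k:np.round(v,3) for k,v in o.items()})
for n in("scene","top"):
    d=vision.get_image(n); save(d,n+"0.png"); R=np.array(d["R"]);print(n,d["vfov"],d["distortion"],-R.T@d["t"])
    np.save(n+"0.npy",d,allow_pickle=True)
E
```

```text
pics
{'t': np.float64(0.0), 'q': array([ 1.169,  0.053,  1.614,  0.   ,  1.476, -0.119]), 'dq': array([-0.   , -0.   ,  0.002, -0.   ,  0.001,  0.   ]), 'effort': array([-1.0000e-03, -3.9369e+01, -3.7017e+01, -0.0000e+00,  7.0000e-03,
       -0.0000e+00]), 'tool_pos': array([0.174, 0.6  , 0.303]), 'tool_rot': array([-4.43e-01, -3.11e+00,  3.00e-03]), 'contact_force': array([-0.15 ,  0.199, -0.346]), 'wrist_torque': array([ 0.011, -0.006,  0.032]), 'opening': np.float64(0.085)}
scene 46.914425598311155 [-0.10582589  0.          0.          0.          0.        ] [-0.1777294  -0.65665767  0.8604765 ]
top 49.403711633080476 [-0.01812991  0.          0.          0.          0.        ] [0.37082771 0.03523327 1.08547243]
```

View pics/scene0.png

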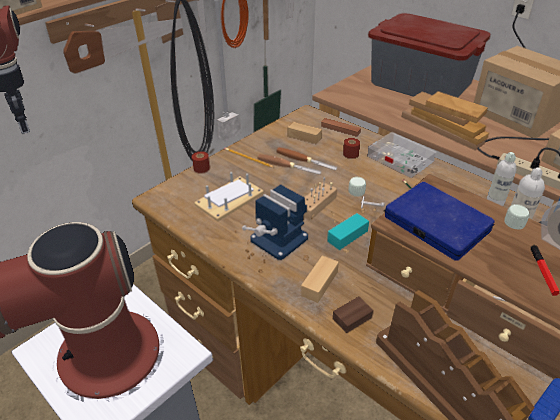

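View pics/top0.png

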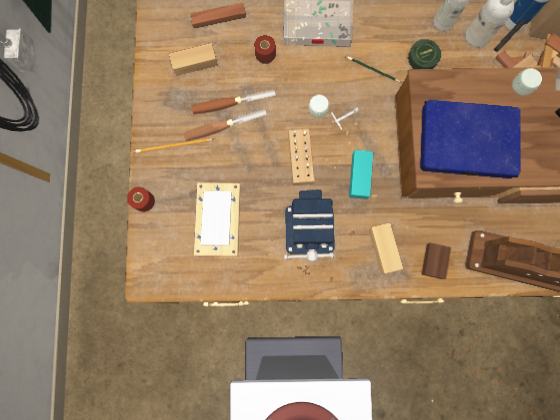

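The two pictures show, in the top view: jig at about (217,219) with the white plate, vice (310,225), pale blank (387,248), dark short block (436,261), a turquoise decoy (361,174) and the roll (140,199). Next I measure the jig and blank with masks.

```bash
cat > m.py <<'E'
from h import *
d=np.load("top0.npy",allow_pickle=True).item(); s=np.load("scene0.npy",allow_pickle=True).item()
hsv=cv2.cvtColor(d["frame"],cv2.COLOR_RGB2HSV)
for p in[(387,248),(200,190),(217,219),(436,261),(350,220),(205,250)]: print(p,d["frame"][p[1],p[0]],hsv[p[1],p[0]])
def rect(mask,box,z,n):
    m=np.zeros_like(mask);x0,y0,x1,y1=box;m[y0:y1,x0:x1]=mask[y0:y1,x0:x1]
    c=max(cv2.findContours(m,cv2.RETR_EXTERNAL,cv2.CHAIN_APPROX_NONE)[0],key=cv2.contourArea)
    w=ray(d,c[:,0],z)[:,:2]; r=cv2.minAreaRect((w*1000).astype(np.float32)); b=cv2.boxPoints(r)
    e=b[1]-b[0];f=b[2]-b[1]; L=e if np.hypot(*e)>np.hypot(*f) else f
    print(n,"centre",np.round(r[0],1),"size",np.round(r[1],1),"yaw of long axis",round(np.degrees(np.arctan2(L[1],L[0])),1),"area",cv2.contourArea(c)); return m
V=hsv[...,2];S=hsv[...,1]
wood=((V>190)&(S>40)).astype(np.uint8)*255
white=((V>215)&(S<40)).astype(np.uint8)*255
jig=(V>185).astype(np.uint8)*255
a=rect(jig,(185,170,250,268),.012,"jig")
b=rect(white,(185,170,250,268),.023,"plate")
c=rect(wood,(362,212,412,285),.038,"blank")
o=cv2.resize(np.hstack([d["frame"][165:290,180:425]]),None,fx=3.2,fy=3.2,interpolation=cv2.INTER_CUBIC)
for m,col in((a,(255,0,0)),(b,(0,0,255)),(c,(255,0,0))):
    mm=cv2.resize(m[165:290,180:425],None,fx=3.2,fy=3.2,interpolation=cv2.INTER_NEAREST)
    cv2.drawContours(o,cv2.findContours(mm,cv2.RETR_EXTERNAL,cv2.CHAIN_APPROX_NONE)[0],-1,col,1)
cv2.imwrite("pics/m0.png",o[:,:,::-1])
E
python3 m.py
```

```text
(387, 248) [239 206 145] [ 19 100 239]
(200, 190) [245 226 168] [ 23  80 245]
(217, 219) [252 251 251] [  0   1 252]
(436, 261) [122  85  63] [ 11 123 122]
(350, 220) [194 153 108] [ 16 113 194]
(205, 250) [249 233 178] [ 23  73 249]
jig centre [514.5 188. ] size [152.8 207.3] yaw of long axis -0.4 area 4377.0
plate centre [531.2 190.6] size [ 78.2 133.3] yaw of long axis -1.0 area 1432.5
blank centre [ 447.8 -205.5] size [110.7  45. ] yaw of long axis 12.8 area 888.5
```

View pics/m0.png

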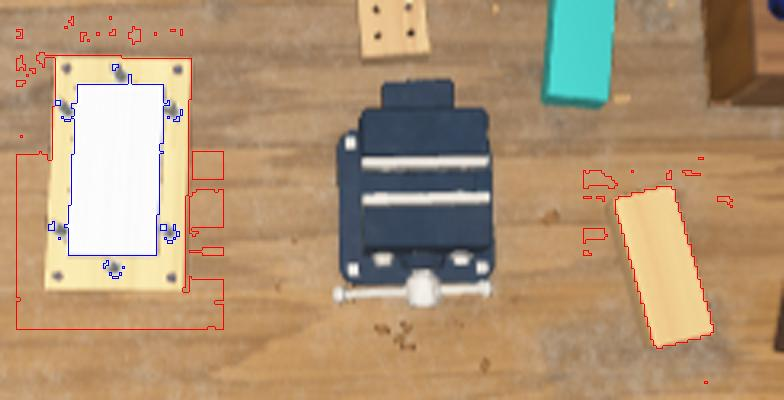

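The blank's outline is clean, but the jig mask leaks into the bench. I'll tighten the jig threshold and cross-check with the scene view.

```bash
cat >> m.py <<'E'
print("----")
k=np.ones((3,3),np.uint8)
jg=cv2.morphologyEx(((V>222)).astype(np.uint8)*255,cv2.MORPH_OPEN,k)
wh=cv2.morphologyEx(((V>215)&(S<40)).astype(np.uint8)*255,cv2.MORPH_OPEN,k)
rect(jg,(185,170,250,268),.012,"jig"); rect(wh,(185,170,250,268),.027,"plate")
vice=((hsv[...,0]>100)&(hsv[...,0]<125)&(V<120)&(S>80)).astype(np.uint8)*255
rect(vice,(270,180,345,268),.1,"vice~")
E
python3 m.py | sed -n '/----/,$p'
cat > sc.py <<'E'
from h import *
import sys
# overlay of the predicted outlines in the scene view
def box(c,yaw,l,w,z):
    c=np.array(c);a=np.radians(yaw);u=np.array([np.cos(a),np.sin(a)]);v=np.array([-u[1],u[0]])
    return [np.r_[c+i*l/2*u+j*w/2*v,z]/1000 for i,j in((-1,-1),(1,-1),(1,1),(-1,1))]
E
```

```text
----
jig centre [525.9 188.7] size [102.2 174.2] yaw of long axis -2.0 area 2811.0
plate centre [526.9 188.7] size [ 65.7 127.3] yaw of long axis -2.6 area 1425.5
vice~ centre [510.1 -25.6] size [100.4 125.5] yaw of long axis -1.2 area 939.0
```

```bash
cat >> sc.py <<'E'
s=np.load("scene0.npy",allow_pickle=True).item()
im=cv2.resize(s["frame"][160:320,180:380],None,fx=4,fy=3.75,interpolation=cv2.INTER_CUBIC)
def draw(b,col):
    p=(proj(s,b)-[180,160]+.5)*[4,3.75]
    cv2.polylines(im,[p.round().astype(np.int32)],True,col,1)
J=(525.9,188.7);y=-2.2
draw(box(J,y,176,104,12),(255,0,0)); draw(box(J,y,176,104,0),(255,0,0))
for px,py in((45,39.5),(45,-39.5),(-45,39.5),(-45,-39.5),(71.5,0),(-71.5,0)):
    a=np.radians(y);c=np.array(J)+[px*np.cos(a)-py*np.sin(a),px*np.sin(a)+py*np.cos(a)]
    draw([np.r_[c,12]/1000,np.r_[c,52]/1000],(0,255,0))
draw(box((447.8,-205.5),12.8,110,45,38),(0,0,255)); draw(box((447.8,-205.5),12.8,110,45,0),(0,0,255))
cv2.imwrite("pics/sc.png",im[:,:,::-1])
E
python3 sc.py
```

```text
(no output)
```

View pics/sc.png

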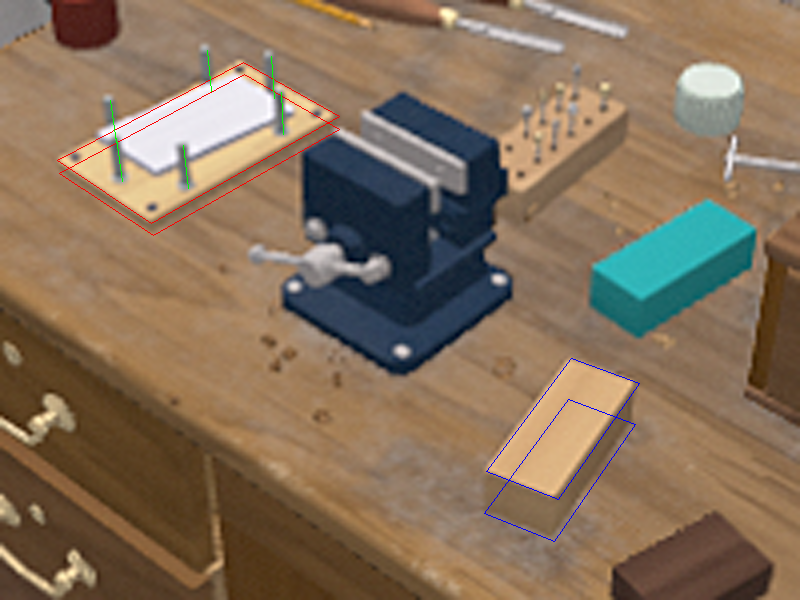

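The predicted outlines match the scene view for the jig, its posts and the blank. Pose used: jig at (525.9, 188.7) mm with yaw −2.2°, blank at (447.8, −205.5) mm with yaw 12.8°. Next I move above the press point at (481, 190.4) with the jaws shut, and turn the tool +14°.

{"method": "arm_command", "body": {
  "rows": "31 -41 0 0 0 1.4; 77 -102 0 0 0 4; 123 -164 0 0 0 6; 169 -225 0 0 0 8; 215 -287 0 0 0 10; 261 -348 -20 0 0 12; 295 -394 -60 0 0 14; 307 -410 -100 0 0 14; 307 -410 -135 0 0 14; 307 -410 -150 0 0 14; 307 -410 -150 0 0 14; 307 -410 -150 0 0 14",
  "jaw": 0,
  "squeeze": 60
}}

```text
t: 1.6
tool_pos: [0.4816, 0.1903, 0.154]
tool_rot: [0.06, 3.14, -0.002]
contact_force: [-0.7, 0.4, 0.4]
opening: -0.0
```

```bash
cat > st.py <<'E'
from h import *
from scipy.spatial.transform import Rotation as Ro
o=monitor.get_obs();R=Ro.from_rotvec(o["tool_rot"]).as_matrix()
print("t",o["t"],"tcp mm",np.round(o["tool_pos"]*1000,1),"y yaw",np.round(np.degrees(np.arctan2(R[1,1],R[0,1])),2),"z",np.round(R[:,2],4),"yz",round(R[2,1],4),"F",np.round(o["contact_force"],1),"open",o["opening"])
E
python3 st.py
```

```text
t 1.6 tcp mm [481.6 190.3 154. ] y yaw 87.82 z [ 0.0012 -0.0013 -1.    ] yz -0.0012 F [-0.7  0.4  0.4] open -4.9020523776948566e-05
```

{"method": "arm_command", "body": {
  "rows": "0 0 -15 0 0 0; 0 0 -30 0 0 0; 0 0 -38 0 0 0; 0 0 -41 0 0 0; 0 0 -43 0 0 0; 0 0 -45 0 0 0; 0 0 -47 0 0 0; 0 0 -49 0 0 0; 0 0 -51 0 0 0; 0 0 -53 0 0 0"
}}

```text
t: 2.85
tool_pos: [0.4817, 0.1903, 0.1013]
tool_rot: [0.06, 3.14, -0.002]
contact_force: [-2.2, -1.1, 3.9]
opening: -0.0001
```

Contact: tips at about 28 mm and pressing. I continue slowly to the stop, with the flat plate top at 20 mm corresponding to TCP 93 mm.

{"method": "arm_command", "body": {
  "rows": "0 0 -1.5 0 0 0; 0 0 -3 0 0 0; 0 0 -4.5 0 0 0; 0 0 -6 0 0 0; 0 0 -7 0 0 0; 0 0 -8 0 0 0; 0 0 -8.5 0 0 0; 0 0 -8.5 0 0 0"
}}

```text
t: 3.85
tool_pos: [0.4819, 0.1903, 0.0928]
tool_rot: [0.06, 3.139, -0.002]
contact_force: [-2.4, -0.3, 1.8]
opening: -0.0001
```

{"method": "arm_command", "body": {
  "rows": "0 0 -0.5 0 0 0; 0 0 -1 0 0 0; 0 0 -1.5 0 0 0; 0 0 -1.5 0 0 0; 0 0 -1.5 0 0 0"
}}

```text
t: 4.47
tool_pos: [0.4821, 0.1904, 0.0926]
tool_rot: [0.059, 3.14, -0.002]
contact_force: [-8.1, -1.9, 12.9]
opening: 0.0001
```

{"method": "arm_command", "body": {
  "rows": "0 0 -1 0 0 0; 0 0 -2 0 0 0; 0 0 -2.5 0 0 0; 0 0 -2.5 0 0 0"
}}

```text
t: 4.97
tool_pos: [0.4823, 0.1905, 0.0926]
tool_rot: [-0.059, -3.14, 0.004]
contact_force: [-11.4, -2.9, 20.3]
opening: 0.0
```

The stop is solid: no motion at 20 N. I lift, pass over the vice to the blank and open the jaws.

{"method": "arm_command", "body": {
  "rows": "0 0 30 0 0 0; 0 0 80 0 0 0; 0 0 135 0 0 0; -2 -20 185 0 0 0; -6 -70 190 0 0 2; -11 -130 190 0 0 5; -16 -190 190 0 0 8; -21 -250 190 0 0 11; -27 -310 190 0 0 13; -32 -365 190 0 0 15; -34 -396 170 0 0 15; -34 -396 150 0 0 15",
  "jaw": 1
}}

```text
t: 6.48
tool_pos: [0.4483, -0.2077, 0.242]
tool_rot: [-0.346, 3.122, -0.006]
contact_force: [0.6, 0.5, -0.8]
opening: 0.0856
```

```bash
python3 st.py; python3 - <<'E'
from h import *
a=vision.get_image("top"); b=vision.get_image("scene")
np.save("top1.npy",a,allow_pickle=True)
A=cv2.resize(a["frame"][165:270,180:255],None,fx=5,fy=5,interpolation=cv2.INTER_CUBIC)
B=cv2.resize(b["frame"][165:230,185:275],None,fx=4.4,fy=4.4,interpolation=cv2.INTER_CUBIC)
C=np.zeros((525,800,3),np.uint8);C[:525,:375]=A;C[:286,380:776]=B
cv2.imwrite("pics/jig1.png",C[:,:,::-1])
E
sed 's/top0/top1/' m.py > m1.py; python3 m1.py|sed -n '/----/,$p'
```

```text
t 6.475 tcp mm [ 448.3 -207.7  242. ] y yaw 102.64 z [ 0.0013 -0.0038 -1.    ] yz -0.004 F [ 0.6  0.5 -0.8] open 0.08560315263759982
----
jig centre [525.9 188.7] size [102.5 174.4] yaw of long axis -2.0 area 2861.5
plate centre [525.7 187.9] size [ 66.3 129.2] yaw of long axis -2.3 area 1453.5
vice~ centre [510.1 -25.5] size [100.2 125.5] yaw of long axis -1.2 area 927.5
```

View pics/jig1.png

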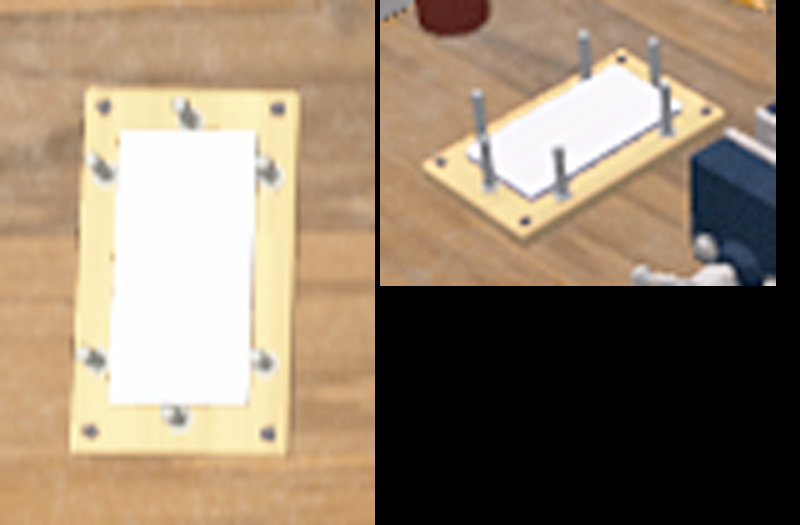

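The plate now lies flat between its posts: in the top view it measures 66×129 mm, centred at (526, 188). Next I descend on the blank.

{"method": "arm_command", "body": {
  "rows": "-0.5 2 -40 0 0 0; -0.5 2 -85 0 0 0; -0.5 2 -120 0 0 0; -0.5 2 -145 0 0 0; -0.5 2 -158 0 0 0; -0.5 2 -162 0 0 0; -0.5 2 -162 0 0 0"
}}

```text
t: 7.45
tool_pos: [0.4472, -0.2027, 0.078]
tool_rot: [0.351, -3.119, -0.0]
contact_force: [1.1, -0.3, 0.9]
opening: 0.0852
```

```bash
python3 st.py; python3 - <<'E'
from h import *
a=vision.get_image("scene")
A=cv2.resize(a["frame"][200:340,260:400],None,fx=4,fy=4,interpolation=cv2.INTER_CUBIC)
cv2.imwrite("pics/g1.png",A[:,:,::-1])
E
```

```text
t 7.45 tcp mm [ 447.2 -202.7   78. ] y yaw 102.85 z [-3.3e-03 -1.0e-04 -1.0e+00] yz 0.0007 F [ 1.1 -0.3  0.9] open 0.0851661519566446
```

View pics/g1.png

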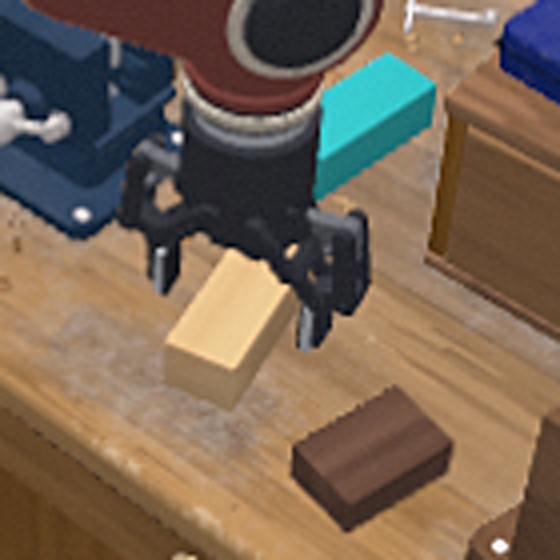

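The fingers straddle the blank and are clear of the short block. I trim y by −2.5 mm and close.

{"method": "arm_command", "body": {
  "rows": "0.5 -2.5 2 0 0 0; 0.5 -2.5 2 0 0 0"
}}

```text
t: 7.75
tool_pos: [0.4486, -0.2061, 0.0815]
tool_rot: [0.351, -3.121, 0.003]
contact_force: [-0.0, -0.1, -0.2]
opening: 0.0858
```

{"method": "arm_command", "body": {
  "rows": "0 0 0 0 0 0; 0 0 0 0 0 0; 0 0 0 0 0 0; 0 0 0 0 0 0; 0 0 0 0 0 0; 0 0 0 0 0 0; 0 0 0 0 0 0; 0 0 0 0 0 0",
  "jaw": 0,
  "squeeze": 60
}}

```text
t: 8.75
tool_pos: [0.4489, -0.2062, 0.0818]
tool_rot: [0.351, -3.122, 0.003]
contact_force: [0.0, 0.9, 5.6]
opening: 0.0441
```

```bash
python3 st.py
```

```text
t 8.75 tcp mm [ 448.9 -206.2   81.8] y yaw 102.82 z [-1.0e-04 -2.1e-03 -1.0e+00] yz -0.002 F [0.  0.9 5.6] open 0.044116216317071896
```

{"method": "arm_command", "body": {
  "rows": "0 0 5 0 0 0; 0 0 20 0 0 0; 0 0 50 0 0 0; 0 0 90 0 0 0; 0 0 130 0 0 0; 0 0 165 0 0 0; 0 0 185 0 0 0; 0 0 190 0 0 0; 0 0 190 0 0 0"
}}

```text
t: 9.88
tool_pos: [0.4485, -0.206, 0.2708]
tool_rot: [0.35, -3.12, 0.002]
contact_force: [-0.2, 0.1, -1.9]
opening: 0.0441
```

```bash
python3 st.py; python3 - <<'E'
from h import *
a=vision.get_image("scene")
A=cv2.resize(a["frame"][110:330,230:400],None,fx=2.7,fy=2.7,interpolation=cv2.INTER_CUBIC)
cv2.imwrite("pics/l1.png",A[:,:,::-1])
E
```

```text
t 9.875 tcp mm [ 448.5 -206.   270.8] y yaw 102.81 z [-0.0015 -0.0012 -1.    ] yz -0.0008 F [-0.2  0.1 -1.9] open 0.04406750684209235
```

View pics/l1.png

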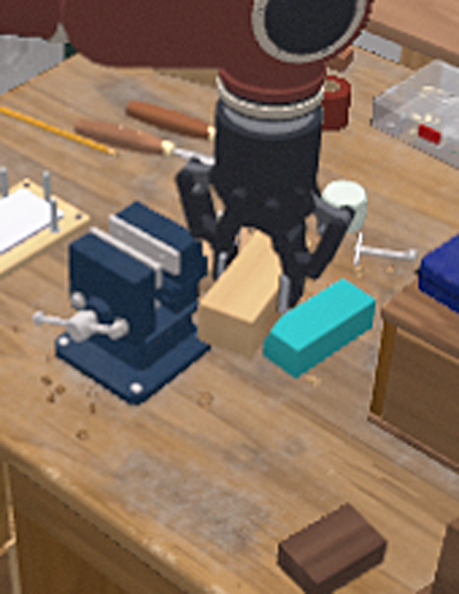

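The blank is held with its underside at about 189 mm, above the 133 mm vice. I carry it to above the jig, turning −15°.

{"method": "arm_command", "body": {
  "rows": "3 15 5 0 0 -0.5; 10 50 5 0 0 -2; 19 95 5 0 0 -4; 28 140 5 0 0 -6; 38 190 5 0 0 -8; 48 240 5 0 0 -10; 58 290 5 0 0 -11.5; 67 335 5 0 0 -13; 74 370 5 0 0 -14.5; 78 388 5 0 0 -15; 79 394 5 0 0 -15; 79 394 5 0 0 -15"
}}

```text
t: 11.42
tool_pos: [0.5269, 0.1879, 0.2739]
tool_rot: [-0.059, -3.136, 0.001]
contact_force: [-0.1, 0.6, -0.4]
opening: 0.044
```

```bash
python3 st.py
```

```text
t 11.425 tcp mm [526.9 187.9 273.9] y yaw 87.84 z [-4.6e-03 -7.0e-04 -1.0e+00] yz -0.0008 F [-0.1  0.6 -0.4] open 0.04400576016851905
```

{"method": "arm_command", "body": {
  "rows": "0 0 -15 0 0 0; 0 0 -45 0 0 0; 0 0 -80 0 0 0; 0 0 -105 0 0 0; 0 0 -118 0 0 0; 0 0 -122 0 0 0; 0 0 -122 0 0 0; 0 0 -122 0 0 0"
}}

```text
t: 12.42
tool_pos: [0.5277, 0.188, 0.1532]
tool_rot: [-0.059, -3.139, 0.0]
contact_force: [-0.2, 0.3, -2.0]
opening: 0.044
```

```bash
python3 st.py; python3 - <<'E'
from h import *
import re
src=open("sc.py").read().split("s=np.load")[0]; exec(src)
o=monitor.get_obs(); zb=o["tool_pos"][2]*1000-81.8; print("bottom",zb)
ims=[]
for n,(x0,y0,x1,y1),f in(("top",(175,160,260,280),4.5),("scene",(180,120,290,250),3.6)):
    s=vision.get_image(n); np.save(n+"2.npy",s,allow_pickle=True)
    im=cv2.resize(s["frame"][y0:y1,x0:x1],None,fx=f,fy=f,interpolation=cv2.INTER_CUBIC)
    for z,c in((zb,(0,0,255)),(zb+38,(255,0,255))):
        p=(proj(s,box((526.3,188.8),-2.2,110,45,z))-[x0,y0]+.5)*f
        cv2.polylines(im,[p.round().astype(np.int32)],True,c,1)
    ims.append(im)
H=max(i.shape[0] for i in ims)
C=np.hstack([cv2.copyMakeBorder(i,0,H-i.shape[0],0,4,cv2.BORDER_CONSTANT) for i in ims]);print(C.shape)
cv2.imwrite("pics/j2.png",C[:,:,::-1])
E
```

```text
t 12.425 tcp mm [527.7 188.  153.2] y yaw 87.83 z [-2.3e-03 -2.0e-04 -1.0e+00] yz -0.0003 F [-0.2  0.3 -2. ] open 0.04398191968556459
bottom 71.43420974797858
(540, 786, 3)
```

View pics/j2.png

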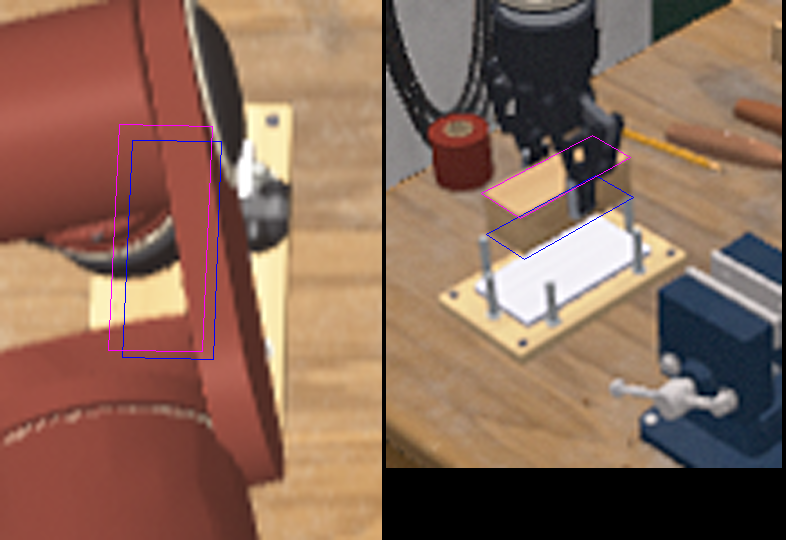

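In the scene view the held blank coincides with the target outline: level, aligned and above the posts. I lower it slowly to TCP z ≈ 112 mm.

{"method": "arm_command", "body": {
  "rows": "0 0 -5 0 0 0; 0 0 -12 0 0 0; 0 0 -19 0 0 0; 0 0 -26 0 0 0; 0 0 -32 0 0 0; 0 0 -36 0 0 0; 0 0 -39 0 0 0; 0 0 -40.5 0 0 0; 0 0 -40.5 0 0 0; 0 0 -40.5 0 0 0"
}}

```text
t: 13.78
tool_pos: [0.5277, 0.1881, 0.1127]
tool_rot: [-0.059, -3.139, 0.0]
contact_force: [-0.9, 0.1, -1.2]
opening: 0.0442
```

```bash
python3 st.py
```

```text
t 13.775 tcp mm [527.7 188.1 112.7] y yaw 87.84 z [-2.2e-03 -2.0e-04 -1.0e+00] yz -0.0003 F [-0.9  0.1 -1.2] open 0.04421224172695459
```

{"method": "arm_command", "body": {
  "rows": "-0.5 0 -0.7 0 0 0; -0.5 0 -0.7 0 0 0; -0.5 0 -0.7 0 0 0; -0.5 0 -0.7 0 0 0"
}}

```text
t: 14.28
tool_pos: [0.5272, 0.1881, 0.1121]
tool_rot: [-0.059, -3.139, 0.0]
contact_force: [0.8, 0.4, -0.9]
opening: 0.0437
```

```bash
python3 st.py; python3 - <<'E'
from h import *
exec(open("sc.py").read().split("s=np.load")[0])
o=monitor.get_obs(); zb=o["tool_pos"][2]*1000-81.8; print("bottom",zb)
s=vision.get_image("scene");x0,y0,x1,y1=185,135,265,225;f=6.5
im=cv2.resize(s["frame"][y0:y1,x0:x1],None,fx=f,fy=f,interpolation=cv2.INTER_CUBIC); clean=im.copy()
for z,c in((zb,(0,0,255)),(zb+38,(255,0,255))):
    p=(proj(s,box((526.3,188.8),-2.2,110,45,z))-[x0,y0]+.5)*f
    cv2.polylines(im,[p.round().astype(np.int32)],True,c,1)
p=(proj(s,box((526.3,188.8),-2.2,130,66,20))-[x0,y0]+.5)*f
cv2.polylines(im,[p.round().astype(np.int32)],True,(255,0,0),1)
cv2.imwrite("pics/f.png",im[:,:,::-1])
# blank moved relative to others? compare bystanders between first and now
for n,(a,b,c,d) in(("roll",(190,145,212,175)),("burr",(303,180,340,215)),("short",(330,295,376,335))):
    s0=np.load("scene0.npy",allow_pickle=True).item()
    print(n,np.abs(s0["frame"][b:d,a:c].astype(int)-s["frame"][b:d,a:c]).mean().round(2))
E
```

```text
t 14.275 tcp mm [527.2 188.1 112.1] y yaw 87.84 z [-2.2e-03 -2.0e-04 -1.0e+00] yz -0.0003 F [ 0.8  0.4 -0.9] open 0.04370513366585304
bottom 30.271839374645936
roll 9.28
burr 7.93
short 5.93
```

View pics/f.png

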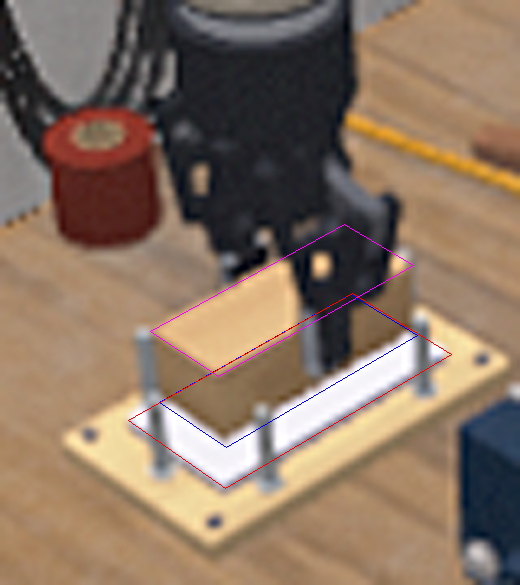

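The final view shows the blank over the plate inside the posts, with a white gap visible below it. The underside edge sits about 1 px above the prediction, so I'll measure the gap from that edge and check the bystanders for shifts.

```bash
python3 - <<'E'
from h import *
exec(open("sc.py").read().split("s=np.load")[0])
s=vision.get_image("scene");s0=np.load("scene0.npy",allow_pickle=True).item()
g=cv2.cvtColor(s["frame"],cv2.COLOR_RGB2GRAY).astype(float);g0=cv2.cvtColor(s0["frame"],cv2.COLOR_RGB2GRAY).astype(float)
for n,(a,b,c,d) in(("roll",(186,145,216,177)),("burr",(300,178,342,218)),("short",(326,290,380,338)),("background",(380,180,500,250))):
    print(n,np.round(cv2.phaseCorrelate(g0[b:d,a:c],g[b:d,a:c]),2))
# lower edge of the -y long face: best underside height from the dark->white step
B=box((526.3,188.8),-2.2,110,45,0); e0,e1=B[0],B[1]
for fr in(.08,.2,.3,.72,.82,.92):
    P=e0+(e1-e0)*fr; zs=np.arange(.018,.045,.00025)
    p=proj(s,np.c_[np.tile(P[:2],(len(zs),1)),zs]).astype(np.float32)
    v=cv2.remap(g.astype(np.float32),p[:,0].copy()[None],p[:,1].copy()[None],cv2.INTER_LINEAR)[0]
    k=np.argmin(np.gradient(cv2.GaussianBlur(v[None],(15,1),3)[0])); print(fr,"underside z mm",zs[k]*1000,v.min().round(),v.max().round())
E
```

```text
Traceback (most recent call last):
ValueError: setting an array element with a sequence. The requested array has an inhomogeneous shape after 1 dimensions. The detected shape was (2,) + inhomogeneous part.
```

```bash
python3 - <<'E'
from h import *
exec(open("sc.py").read().split("s=np.load")[0])
s=vision.get_image("scene");s0=np.load("scene0.npy",allow_pickle=True).item()
g=cv2.cvtColor(s["frame"],cv2.COLOR_RGB2GRAY).astype(float);g0=cv2.cvtColor(s0["frame"],cv2.COLOR_RGB2GRAY).astype(float)
for n,(a,b,c,d) in(("roll",(186,145,216,177)),("burr",(300,178,342,218)),("short",(326,290,380,338)),("background",(380,180,500,250))):
    print(n,np.round(cv2.phaseCorrelate(g0[b:d,a:c],g[b:d,a:c])[0],2))
def step(B,frs,zlo,zhi,nm):
  for fr in frs:
    P=B[0]+(B[1]-B[0])*fr; zs=np.arange(zlo,zhi,.00025)
    p=proj(s,np.c_[np.tile(P[:2],(len(zs),1)),zs]).astype(np.float32)
    v=cv2.remap(g.astype(np.float32),p[:,0].copy()[None],p[:,1].copy()[None],cv2.INTER_LINEAR)[0]
    k=np.argmax(np.abs(np.gradient(cv2.GaussianBlur(v[None],(15,1),3)[0][5:-5]))); print(nm,fr,"z mm",zs[k+5]*1000)
B=box((526.3,188.8),-2.2,110,45,0)
step(B,(.08,.2,.3,.72,.82,.92),.018,.045,"underside")
step(B,(.05,.12,.2,.28),.058,.08,"top edge")
step(box((526.3,188.8),-2.2,130,66,0),(.06,.4,.5,.6,.7),.012,.03,"plate top")
E
```

```text
roll [-1.4   0.13]
burr [0.46 0.02]
short [-0.02  0.03]
background [0.01 0.01]
underside 0.08 z mm 35.000000000000014
underside 0.2 z mm 41.75000000000002
underside 0.3 z mm 35.500000000000014
underside 0.72 z mm 34.750000000000014
underside 0.82 z mm 32.750000000000014
underside 0.92 z mm 34.250000000000014
top edge 0.05 z mm 68.25
top edge 0.12 z mm 67.5
top edge 0.2 z mm 69.25
top edge 0.28 z mm 68.0
plate top 0.06 z mm 22.50000000000001
plate top 0.4 z mm 22.00000000000001
plate top 0.5 z mm 21.75000000000001
plate top 0.6 z mm 21.75000000000001
plate top 0.7 z mm 21.75000000000001
```

The top edge gives an underside of 30 mm, matching the kinematics. The lower edge is biased by white bleed, as the plate edge is too. The roll window included the gripper, so I recheck the roll and burr block cleanly.

```bash
python3 - <<'E'
from h import *
s0=np.load("scene0.npy",allow_pickle=True).item()["frame"];t0=np.load("top0.npy",allow_pickle=True).item()["frame"];t1=np.load("top1.npy",allow_pickle=True).item()["frame"]
s=vision.get_image("scene")["frame"];t=vision.get_image("top")["frame"]
def cen(f,b):
    h=cv2.cvtColor(f[b[1]:b[3],b[0]:b[2]],cv2.COLOR_RGB2HSV); m=((h[...,0]<8)|(h[...,0]>172))&(h[...,1]>140)
    y,x=np.nonzero(m); return len(x),round(x.mean(),2),round(y.mean(),2)
for a in(s0,s): print("roll scene",cen(a,(188,147,208,177)))
for a in(t0,t1,t): print("roll top",cen(a,(122,182,158,216)))
G=lambda f:cv2.cvtColor(f,cv2.COLOR_RGB2GRAY).astype(float)
for a in(t1,t): print("burr top shift",np.round(cv2.phaseCorrelate(G(t0)[124:186,284:320],G(a)[124:186,284:320])[0],2), "absdiff",np.abs(G(t0)-G(a))[124:186,284:320].mean().round(2))
E
```

```text
roll scene (265, np.float64(12.03), np.float64(15.37))
roll scene (263, np.float64(12.08), np.float64(15.4))
roll top (400, np.float64(18.73), np.float64(17.17))
roll top (401, np.float64(18.73), np.float64(17.2))
roll top (512, np.float64(22.05), np.float64(16.66))
burr top shift [ 0.   -0.01] absdiff 8.17
burr top shift [-0.02 -0.02] absdiff 14.85
```

```bash
python3 st.py; python3 -c "
from h import *
print(workorder.finish_job())"
```

```text
t 14.525 tcp mm [527.2 188.1 112.1] y yaw 87.84 z [-2.2e-03 -2.0e-04 -1.0e+00] yz -0.0003 F [-0.1 -0.1 -1.1] open 0.0440251349165206
the job is handed in; nothing more can be done
None
```

I pressed the plate flat and carried the long blank over the vice. It is now held level and lengthwise over the middle of the plate, and I handed the job in at t ≈ 14.5 s.

- **Plate:** I pressed the raised end down to a solid stop, with no further motion at about 20 N. The picture afterwards showed it lying flat between the posts.
- **Blank in transit:** I gripped it across its 45 mm width at 60 N. Its underside was at about 189 mm when it crossed the 133 mm vice.
- **Final pose:** The arm's position puts the underside at about 30.3 mm, so the gap to the plate is about 10 mm. Yaw is within about 0.1° of the jig's measured yaw, tilt is about 0.1°, and wrist force is about 1 N with no sign of contact.
- **Bystanders:** The short block, burr block and roll show no shift between pictures.

**Checks that disagreed:**
- **Gap:** In the scene view, the blank's top edge agrees with the 30 mm underside. Its lower edge read 33–36 mm (one outlier at 42), and the plate's top edge also read about 2 mm high. I put both down to the bright plate blurring the edges. If the reading is partly real, the gap is a millimetre or two more than 10 mm.
- **Roll and burr block:** A first comparison suggested the roll had moved 1.4 px and the burr block 0.5 px. The gripper was in the roll window. Cleaner checks showed neither had moved, apart from one last top-view roll reading with the red arm in the picture.
- **Position over the plate:** The top view was blocked by the arm at the end, so this rests on the scene view and the arm's own position.

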